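# Clamp a ceramic specimen in the compression stand

### The job

Push the specimen slide of the compression stand fully home against its stop without upsetting the ceramic specimen that stands on it, so that it sits under the indenter. Then wind the star wheel clockwise until the indenter's disc bears firmly on the specimen with a preload of about 40 N, and let go of the wheel so that it stays clamped. The specimen is brittle, 80 N cracks it, so feel for the load through the wheel; disturb nothing else on the bench.

Things in the scene. Friction and masses are not known exactly. Their poses are not given: they have to be found in the camera images.
- slide_front (a point): centre of the flat outer face of the slide's upright steel front plate (plate 70 mm wide, 8 mm thick, from 24 to 70 mm above the bench; this point 52 mm up). x axis: horizontal, the direction in which to push the slide home; y along the plate; z up
- slide (a joint): how far the specimen slide is pulled out (m): 0 = fully home against a hard stop, 0.085 = fully out, as at the start; it slides with about 2.5 N of friction, rather more when pushed fast, and stays where it is left
- wheel_hub (a point): centre of the star wheel, on its upright axis, at the height of the spokes, 222 mm above the bench. The hub is 36 mm in diameter and reaches 19 mm above this point; the black crosshead (66 by 196 mm) lies 38 mm below it, with two bolt heads 75 mm either side of the axis, 30 mm below it
- spoke_tip (a point): centre of the black ball (22 mm in diameter, 86 mm from the axis) at the end of one of five equal spokes: level round steel bars 10 mm thick, 72 degrees apart, bare from 23 to 75 mm from the axis. Open above and at the sides; 25 mm free below the bars beyond 26 mm from the axis
- wheel (a joint): angle of the star wheel (rad), growing clockwise from above, which lowers the ram 4.77 mm per rad. Torque to run it down: 0.22 N m (friction) plus 0.0048 N m per newton of load, so 60 mm out on a spoke 3.7 N unloaded, 6.9 N at 40 N of load, 10 N at 80 N, plus rubbing; felt only while it moves on. Friction holds it where it is left under loads up to 50 N; from more it springs back to 50 N
- ram: ram above the specimen with a sprung load cell, a chuck and, clamped in it, the indenter rod with a flat 40 mm disc. Origin on the wheel's axis, at bench height when the wheel is at 0, z up. The rod's stick-out differs each time, not measured: the disc starts 7 to 19 mm above the specimen (1.4 to 4 rad of wheel). After touch the load grows 10 N per 0.05 rad of wheel
- specimen: white ceramic cylinder, 36 mm in diameter and 30 mm high, about 80 g, standing loose in a 4 mm deep round recess of the slide, 155 mm behind the slide's front face; origin at the centre of its underside, 42 mm above the bench, z up
- stand: the whole bench stand: dark base plate 200 by 200 mm (its middle 10 mm to the front of the axis) and 20 mm thick, two 24 mm columns 75 mm either side of the axis; origin at bench height on the wheel's axis; x axis: the direction in which the slide goes home, z up
- cup: bystander: clear cup, 60 mm in diameter and 50 mm high; origin at the centre of its underside
- platen: bystander: spare steel indenter, 48 mm disc with a stem upwards, 34 mm high; origin at the centre of its underside
- driver: bystander: screwdriver with a black handle, 160 mm long, lying on the bench along its x axis

How it is judged (in metres and radians):
On the way, in this order (a step that is already met when the one before it is completed fails the run):
1. the slide is home against its stop (within 2 mm), with nothing pressing on the specimen yet (value of joint slide below 0.002 m and contact force between ram and specimen below 1 N), for 0.2 s.
2. the indenter bears on the specimen with more than 20 N (contact force between ram and specimen above 20 N), for 0.2 s.
At the end, for the whole second after the job is handed in: the slide is home within 2 mm, the specimen stands upright in its recess within 4 mm of the ram's axis, and the indenter stays pressed on it with more than 20 N with the wheel released and at rest (value of joint slide below 0.002 m and contact force between ram and specimen above 20 N and horizontal distance between specimen and ram below 0.004 m and angle between specimen's own z axis and vertical below 0.05 rad and linear speed of ram below 0.002 m/s); the robot touches nothing.
It fails at once if the specimen is loaded with more than 80 N (cracked) (contact force between ram and specimen above 80 N).
It fails at once if the specimen is tipped by more than 0.3 rad (angle between specimen's own z axis and vertical above 0.3 rad).
It fails at once if a bystander (cup, spare indenter, screwdriver) is moved by more than 20 mm (distance of any of cup, platen, driver from where it was at the start of the episode above 0.02 m).
It also fails if it takes over 72 s, if anything falls off the work surface, if the arm or the gripper's body presses on something with over 40 N, if the wrist force passes 120 N, or if a joint passes its speed limit or range.

### The arm

A 6-joint arm with a two-finger parallel gripper is mounted at the origin on the work surface. World frame = base frame: x ahead of the robot, y to its left, z up, the work surface at z = 0. Lengths are in m, angles in degrees, forces in N, time in s.
With the tool pointing down it reaches from about 0.25 to 0.725 m from the base axis. Payload 9.7 kg.
Tool frame: the origin (TCP) lies midway between the tips of the shut fingers; the grasp point (between the pads) lies 19 mm behind it; z points along the fingers, y is the direction in which the jaws open and shut (so a half turn about z gives the same grasp; the last joint's range is limited). The gripper opens to 85 mm and grips with 20 to 120 N. Pads are 22 mm wide; open, the fingers measure 114 mm over their backs; the gripper's body (76 mm by 85 mm) begins 54 mm behind the grasp point. The pads swing forward as they close: fully open they stand 13 mm farther back than shut.
Start: joints at [70.187, 4.979, 10.078, 95.1, 0, 90], TCP at [0.186, 0.517, 0.231] pointing down, gripper open.
Joint ranges: [-179.16, 179.16], [-48.56, 103.87], [-65.8, 70.77], [-126.05, 130.52], [-82.76, 87.17], [-180, 180]. Speed limits (degrees/s): [127.2, 127.2, 147.25, 180, 180, 180].

### API

Orientations are given as [roll, pitch, yaw] about the fixed x, y, z axes, in that order (R = Rz(yaw) Ry(pitch) Rx(roll)).
In Python, from workcell import bot, camera, recognise gives the robot as it stands. The module is installed in compiled form; this text tells all that it offers.
- The arm moves only by the tool apply_moves, never from a script. Its argument "targets" is one flat list of numbers, 7 for each row, row after row: the shift along the world's x, y, z in units of 30 mm (1.0 is 30 mm), then the turn, a rotation vector about the world's x, y, z in units of 6 degrees (1.0 is 6 degrees), then the opening, from 0 (shut) to 1 (fully open). A call has 1 to 5 rows; each row is the pose to reach, as a shift and turn from the pose commanded when the call began; what a row does not reach only later rows make up. A row lasts 1/10 s, in which the tool goes at most 50 mm and 8.59 degrees, less where a joint would pass 70% of its speed; a pose out of reach is approached as far as the arm can. A call with a gripper value outside its range is refused whole. The fingers move at their own pace and stop on an object; "newtons" is the grip in N (left out, the last holds). Time passes only in rows, so rows that repeat a pose let the fingers close. It gives the time, the measured TCP pose, the force and the opening at its end, in the units of the state.
- bot.get_obs(): the state, without advancing time (a new reading comes with each control period).
- camera(name): name is "scene" or "top" or "wrist"; returns a dict with "img" (384x512x3 uint8, red, green, blue), "intrinsics" (3x3 intrinsics, pixels), "origin" and "rotation" of the camera in the world. Camera axes: x right, y up, looking along -z (the intrinsics and any distortion apply to the point x, -y, -z); pixel columns grow to the right and rows downward; lengths in m; the calibration is good to about 2 mm. The wrist camera is an equidistant fisheye: a pixel r from the principal point sees the ray r / f radians off the axis. A picture is of the moment at which its call begins. There is no depth.
- bot.job_done(): hands the job in, once; it reports no verdict.
Trained networks look in the newest picture that a camera, given by its name, has taken for a name from the list of things; names that differ only in an ending like _2 or _b are one class to them, and where a whole thing is asked for, a point or a joint stands for the part that bears it (a point fixed in the world has none). Each returns a list of dicts, best first, with "conf" (0 to 1); they miss things now and then, are a little off and sometimes report something else, mostly with a low value. They report only what shows in the picture. A call takes as long as a camera call.
- recognise(query, camera): "box" ([left, top, right, bottom] in pixels, round what is visible of it).
The state is a dict: "time": time; "q": joint angles; "qd": joint speeds; "joint_efforts": joint torques, N m; "ee_pos": TCP position; "tcp_rot": TCP orientation; "wrist_force": force on the tool from outside, world axes, zero at the start; "torque": the same for the moment, N m; "opening": finger opening in m.
Only numpy, scipy, OpenCV 4.12 (cv2) and the standard library are available. Lean on these libraries where they do the work, as an engineer would, in place of code of your own. Each camera call takes 0.05 s, during which the arm holds its last target.

## Working session

There is one attempt and no reset: what is moved stays moved. The work goes in short steps, Python scripts to look and compute and a tool call to move; the robot and the scene stay as the last step left them, time stands still between calls to the robot, and variables do not carry over. Pictures are saved under pics/ and viewed, and the job is handed in when it is done.

Besides the shell and the picture viewer there is one more tool, called after ">>>" by a JSON object that holds its "fn" and its "kwargs", one argument or row to a line. apply_moves: Moves the arm, as the interface text tells. Its arguments: {"type":"object","properties":{"targets":{"type":"array"},"newtons":{"type":"number"}},"required":["targets"]}

```bash
mkdir -p pics; cat > h.py <<'E'
import numpy as np, cv2
from workcell import bot, camera, recognise
def snap(n,f):
    c=camera(n); cv2.imwrite('pics/'+f,c['img'][:,:,::-1]); return c
def ray(c,u,v):
    K=np.array(c['intrinsics']); x=(u-K[0,2])/K[0,0]; y=(v-K[1,2])/K[1,1]
    d=np.array([x,-y,-1.]); d=np.array(c['rotation'])@d
    return np.array(c['origin']),d/np.linalg.norm(d)
def atz(c,u,v,z):
    o,d=ray(c,u,v); return o+d*(z-o[2])/d[2]
def proj(c,p):
    K=np.array(c['intrinsics']); q=np.array(c['rotation']).T@(np.array(p)-np.array(c['origin']))
    return np.array([K[0,2]+K[0,0]*q[0]/-q[2],K[1,2]+K[1,1]*-q[1]/-q[2]])
E
python3 - <<'E'
from h import *
for n in ['scene','top']:
    c=snap(n,n+'1.png'); print(n,c['intrinsics'],c['origin'],c['rotation'],[k for k in c])
    for q in ['slide_front','wheel_hub','spoke_tip','specimen','stand','cup','platen','driver','ram','slide','wheel']:
        print(q,[(np.round(r['box']).tolist(),round(r['conf'],2)) for r in recognise(q,n)[:6]])
print(bot.get_obs())
E
```

```text
scene [[425.24830717   0.         253.39597977]
 [  0.         425.24830717 192.71870082]
 [  0.           0.           1.        ]] [0.92804726 0.33262034 1.08040032] [ 31.45421844   0.81922887 137.82595216] ['img', 'intrinsics', 'origin', 'rotation']
slide_front [([232.0, 227.0, 320.0, 266.0], 0.9), ([185.0, 173.0, 265.0, 240.0], 0.28)]
wheel_hub [([184.0, 168.0, 265.0, 240.0], 0.81)]
spoke_tip [([186.0, 170.0, 261.0, 239.0], 0.71)]
specimen [([252.0, 232.0, 266.0, 246.0], 0.51)]
stand [([185.0, 171.0, 323.0, 282.0], 0.65)]
cup [([248.0, 129.0, 268.0, 155.0], 0.73)]
platen [([251.0, 321.0, 272.0, 345.0], 0.83), ([249.0, 132.0, 268.0, 153.0], 0.23)]
driver [([176.0, 137.0, 210.0, 177.0], 0.63)]
ram []
slide [([232.0, 223.0, 319.0, 268.0], 0.71), ([187.0, 169.0, 266.0, 238.0], 0.42)]
wheel [([186.0, 172.0, 266.0, 242.0], 0.67)]
top [[388.63769063   0.         261.73202433]
 [  0.         388.63769063 197.61713874]
 [  0.           0.           1.        ]] [ 0.34267091 -0.09131493  1.25021132] [ 10.89785963  -1.69969859 -89.41771898] ['img', 'intrinsics', 'origin', 'rotation']
slide_
[... 525 characters left out ...]
0], 0.68)]
wheel [([223.0, 124.0, 291.0, 188.0], 0.55)]
{'time': 1.2, 'q': array([7.01861067e+01, 4.97836365e+00, 1.00790103e+01, 9.50995687e+01,
       1.34761601e-03, 9.00000891e+01]), 'qd': array([-0.01941907, -0.03764992, -0.05854316,  0.08389178, -0.00434458,
       -0.09732977]), 'joint_efforts': array([ 9.97175048e-04, -5.20107973e+01,  4.64850390e+01,  2.17207940e-03,
        4.01019906e-05,  9.48548973e-06]), 'ee_pos': array([0.18642511, 0.51744175, 0.23129643]), 'tcp_rot': array([ 1.79998922e+02, -1.34761769e-03,  1.60186018e+02]), 'wrist_force': array([ 0.65671445, -0.43718477,  0.06503912]), 'torque': array([ 0.02225819,  0.00209432, -0.02962919]), 'opening': 0.08578311659445234}
```

```bash
python3 - <<'E'
s=open('h.py').read()
s=s.replace("    c=camera(n); cv2","    c=camera(n); c['rotation']=Rot.from_euler('xyz',c['rotation'],degrees=True).as_matrix(); cv2").replace("import numpy as np, cv2","import numpy as np, cv2\nfrom scipy.spatial.transform import Rotation as Rot")
open('h.py','w').write(s)
E
python3 - <<'E'
from h import *
import pickle
C={}
for n in ['scene','top']:
    c=snap(n,n+'2.png'); C[n]=c
    im=c['img'][:,:,::-1]
    b=(175,120,335,290) if n=='scene' else (165,115,300,240)
    cr=cv2.resize(im[b[1]:b[3],b[0]:b[2]],None,fx=4.4,fy=4.4,interpolation=cv2.INTER_CUBIC) if n=='top' else cv2.resize(im[b[1]:b[3],b[0]:b[2]],None,fx=3.5,fy=3.5,interpolation=cv2.INTER_CUBIC)
    cv2.imwrite(f'pics/{n}2c.png',cr)
pickle.dump(C,open('C.pkl','wb'))
E
```

```text
(no output)
```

View pics/scene2.png

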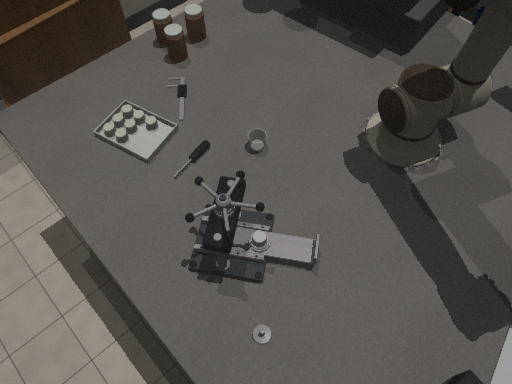

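View pics/scene2c.png

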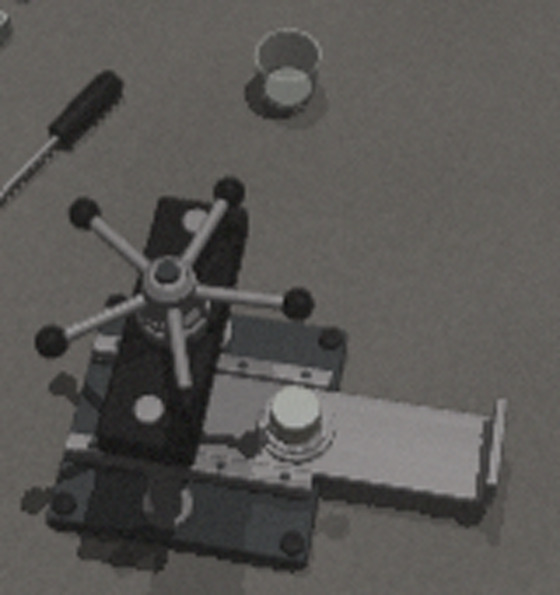

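View pics/top2c.png

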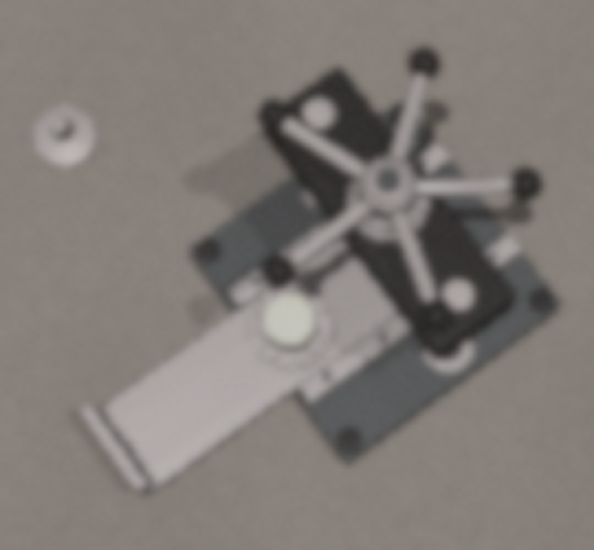

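View pics/top2.png

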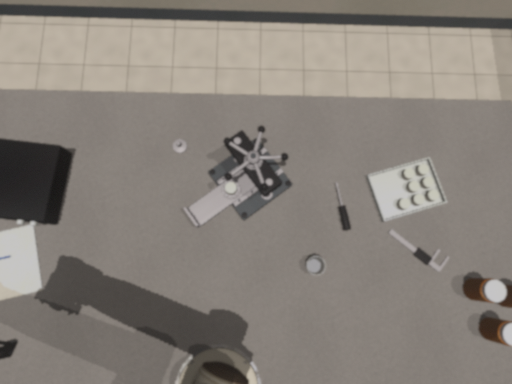

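```bash
cat > fit.py <<'E'
from h import *
import pickle
from scipy.optimize import least_squares
C=pickle.load(open('C.pkl','rb'))
T=lambda u,v:(165+(u+.5)/4.4-.5,115+(v+.5)/4.4-.5)
S=lambda u,v:(175+(u+.5)/3.5-.5,120+(v+.5)/3.5-.5)
tb=[T(*p) for p in [(424,62),(527,183),(435,318),(278,271),(272,113)]]
sb=[S(*p) for p in [(229,190),(298,303),None,(51,341),(85,213)] if p] if 0 else None
print('hub',atz(C['top'],*T(390,180),.241),atz(C['scene'],*S(167,268),.241))
for p in tb: print(atz(C['top'],*p,.222))
print('scene balls')
for p in [(229,190),(298,303),(51,341),(85,213)]: print(atz(C['scene'],*S(*p),.222))
print('plate top',atz(C['top'],*T(85,408),.07),atz(C['top'],*T(146,490),.07))
print('plate scene',atz(C['scene'],*S(503,401),.07),atz(C['scene'],*S(496,483),.07))
print('specimen',atz(C['top'],*T(288,318),.072),atz(C['scene'],*S(297,408),.072))
print('bolts',atz(C['top'],*T(320,112),.195),atz(C['top'],*T(460,294),.195),atz(C['scene'],*S(150,408),.195),atz(C['scene'],*S(196,220),.195))
print('platen',atz(C['top'],*T(65,136),.01),'cup',atz(C['scene'],257,146,0),atz(C['top'],314,265,0.0))
E
python3 fit.py
```

```text
hub [ 0.65273516 -0.09519843  0.241     ] [ 0.65113478 -0.0975186   0.241     ]
[ 0.73681326 -0.11571478  0.222     ]
[ 0.65827209 -0.18110603  0.222     ]
[ 0.57071093 -0.12424245  0.222     ]
[ 0.59880186 -0.02696991  0.222     ]
[ 0.70094948 -0.02048321  0.222     ]
scene balls
[ 0.572428   -0.12651543  0.222     ]
[ 0.59832024 -0.02754054  0.222     ]
[ 0.73667358 -0.11604258  0.222     ]
[ 0.65804582 -0.17957603  0.222     ]
plate top [0.53625471 0.11386651 0.07      ] [0.4795765  0.06927095 0.07      ]
plate scene [0.48413417 0.0748432  0.07      ] [0.53595801 0.11669069 0.07      ]
specimen [ 0.60224645 -0.02551328  0.072     ] [ 0.60235789 -0.02458478  0.072     ]
bolts [ 0.71166962 -0.04952836  0.195     ] [ 0.59254556 -0.14082278  0.195     ] [ 0.71323117 -0.04636168  0.195     ] [ 0.59531354 -0.13756876  0.195     ]
platen [0.75346585 0.14921155 0.01      ] cup [ 0.3698911  -0.28937104  0.        ] [ 0.36800707 -0.29466546  0.        ]
```

>>> {"fn": "apply_moves", "kwargs": {
  "targets": [1, -1.3, 0, 0, 0, -0.6, 0, 2, -2.6, 0, 0, 0, -1.2, 0, 3, -3.9, 0, 0, 0, -1.8, 0, 4, -5.2, 0, 0, 0, -2.4, 0, 5, -6.5, 0, 0, 0, -2.8, 0],
  "newtons": 40
}}

```text
time: 1.8
ee_pos: [0.3372, 0.3208, 0.2314]
tcp_rot: [180.0, 0.0, 143.3]
wrist_force: [0.2, 1.2, 0.2]
opening: 0.0119
```

>>> {"fn": "apply_moves", "kwargs": {
  "targets": [1, -1.3, -0.6, 0, 0, -0.6, 0, 2, -2.6, -1.2, 0, 0, -1.2, 0, 3, -3.9, -1.8, 0, 0, -1.8, 0, 4, -5.2, -2.4, 0, 0, -2.4, 0, 5, -6.5, -3, 0, 0, -2.67, 0]
}}

```text
time: 2.3
ee_pos: [0.4805, 0.1345, 0.145]
tcp_rot: [179.9, 0.0, 127.2]
wrist_force: [0.2, 0.9, 0.5]
opening: -0.0001
```

>>> {"fn": "apply_moves", "kwargs": {
  "targets": [0, 0, -1.2, 0, 0, 0, 0, 0, 0, -2.4, 0, 0, 0, 0, 0, 0, -3.37, 0, 0, 0, 0, 0, 0, -3.37, 0, 0, 0, 0, 0, 0, -3.37, 0, 0, 0, 0]
}}

```text
time: 2.8
ee_pos: [0.4795, 0.1364, 0.045]
tcp_rot: [-180.0, -0.0, 127.4]
wrist_force: [-0.3, 0.6, 0.9]
opening: 0.0003
```

```bash
python3 - <<'E'
from h import *
ims=[]
for n in ['scene','top']:
    c=snap(n,n+'3.png'); im=c['img'][:,:,::-1]
    b=(175,150,335,290) if n=='scene' else (165,115,300,240)
    ims.append(cv2.resize(im[b[1]:b[3],b[0]:b[2]],(400,380),interpolation=cv2.INTER_CUBIC))
cv2.imwrite('pics/3c.png',np.hstack(ims)); o=bot.get_obs(); print(o['ee_pos'],o['tcp_rot'],o['wrist_force'],o['time'])
E
```

```text
[0.48059908 0.1367721  0.04639012] [1.79853968e+02 5.73562943e-02 1.27382239e+02] [ 0.45389898  0.1916993  -0.35872069] 2.9
```

View pics/3c.png

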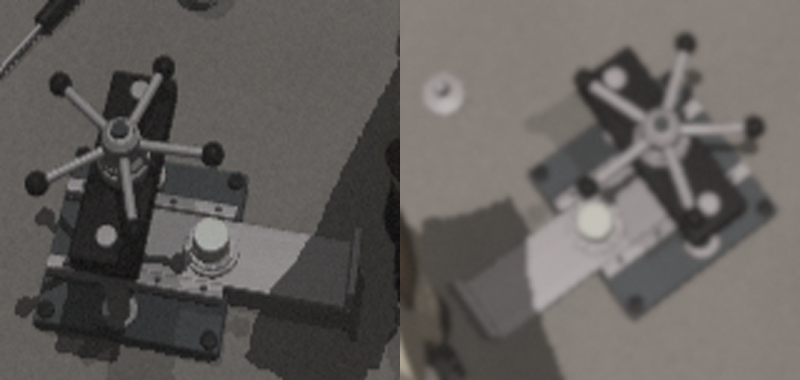

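>>> {"fn": "apply_moves", "kwargs": {
  "targets": [0.2, -0.265, -0.1, 0, 0, 0, 0, 0.4, -0.53, -0.1, 0, 0, 0, 0, 0.6, -0.79, -0.1, 0, 0, 0, 0, 0.7, -0.93, -0.1, 0, 0, 0, 0, 0.8, -1.06, -0.1, 0, 0, 0, 0]
}}

```text
time: 3.4
ee_pos: [0.5039, 0.1041, 0.0414]
tcp_rot: [180.0, -0.0, 127.3]
wrist_force: [-2.2, 1.4, 1.5]
opening: 0.0
```

>>> {"fn": "apply_moves", "kwargs": {
  "targets": [0.08, -0.106, 0, 0, 0, 0, 0, 0.16, -0.212, 0, 0, 0, 0, 0, 0.24, -0.318, 0, 0, 0, 0, 0, 0.32, -0.424, 0, 0, 0, 0, 0, 0.4, -0.53, 0, 0, 0, 0, 0]
}}

```text
time: 3.9
ee_pos: [0.5157, 0.0885, 0.0413]
tcp_rot: [180.0, -0.0, 127.4]
wrist_force: [-2.0, 2.4, 2.7]
opening: -0.0004
```

>>> {"fn": "apply_moves", "kwargs": {
  "targets": [0.1, -0.132, 0, 0, 0, 0, 0, 0.2, -0.265, 0, 0, 0, 0, 0, 0.3, -0.4, 0, 0, 0, 0, 0, 0.4, -0.53, 0, 0, 0, 0, 0, 0.5, -0.66, 0, 0, 0, 0, 0]
}}

```text
time: 4.4
ee_pos: [0.5309, 0.0685, 0.0413]
tcp_rot: [180.0, 0.0, 127.4]
wrist_force: [-1.0, 2.3, 1.6]
opening: -0.0003
```

>>> {"fn": "apply_moves", "kwargs": {
  "targets": [0.1, -0.132, 0, 0, 0, 0, 0, 0.2, -0.265, 0, 0, 0, 0, 0, 0.28, -0.37, 0, 0, 0, 0, 0, 0.36, -0.477, 0, 0, 0, 0, 0, 0.42, -0.556, 0, 0, 0, 0, 0]
}}

```text
time: 4.9
ee_pos: [0.5434, 0.0519, 0.0412]
tcp_rot: [-180.0, 0.0, 127.4]
wrist_force: [-0.1, 3.3, 1.7]
opening: 0.0003
```

>>> {"fn": "apply_moves", "kwargs": {
  "targets": [0.06, -0.08, 0, 0, 0, 0, 0, 0.12, -0.16, 0, 0, 0, 0, 0, 0.18, -0.24, 0, 0, 0, 0, 0, 0.24, -0.318, 0, 0, 0, 0, 0, 0.28, -0.37, 0, 0, 0, 0, 0]
}}

```text
time: 5.4
ee_pos: [0.5517, 0.0409, 0.0412]
tcp_rot: [-180.0, -0.0, 127.4]
wrist_force: [-0.4, 3.3, 0.6]
opening: 0.0002
```

>>> {"fn": "apply_moves", "kwargs": {
  "targets": [0.03, -0.04, 0, 0, 0, 0, 0, 0.06, -0.08, 0, 0, 0, 0, 0]
}}

```text
time: 5.6
ee_pos: [0.5534, 0.0386, 0.0412]
tcp_rot: [-180.0, -0.0, 127.4]
wrist_force: [0.6, 3.5, -0.4]
opening: -0.0
```

>>> {"fn": "apply_moves", "kwargs": {
  "targets": [0.03, -0.04, 0, 0, 0, 0, 0, 0.06, -0.08, 0, 0, 0, 0, 0]
}}

```text
time: 5.8
ee_pos: [0.5535, 0.0384, 0.0412]
tcp_rot: [180.0, -0.3, 127.5]
wrist_force: [-13.7, 21.0, 7.9]
opening: 0.0001
```

>>> {"fn": "apply_moves", "kwargs": {
  "targets": [0.03, -0.04, 0, 0, 0, 0, 0, 0.06, -0.08, 0, 0, 0, 0, 0]
}}

```text
time: 6.0
ee_pos: [0.5535, 0.0383, 0.0413]
tcp_rot: [180.0, -0.7, 127.6]
wrist_force: [-23.8, 34.4, 14.5]
opening: 0.0002
```

>>> {"fn": "apply_moves", "kwargs": {
  "targets": [-0.12, 0.16, 0, 0, 0, 0, 0, -0.3, 0.4, 0, 0, 0, 0, 0, -0.6, 0.8, 0, 0, 0, 0, 0, -1, 1.4, 0.5, 0, 0, 0, 0, -1.5, 2, 1.5, 0, 0, 0, 0]
}}

```text
time: 6.5
ee_pos: [0.5098, 0.0942, 0.0845]
tcp_rot: [-179.8, -0.1, 127.3]
wrist_force: [0.9, 0.2, 0.8]
opening: 0.0001
```

```bash
cat > look.py <<'E'
from h import *
import sys,pickle
ims=[];C={}
for n in ['scene','top']:
    c=snap(n,n+sys.argv[1]+'.png'); C[n]=c; im=c['img'][:,:,::-1]
    b=(175,150,335,290) if n=='scene' else (165,115,300,240)
    ims.append(cv2.resize(im[b[1]:b[3],b[0]:b[2]],(400,380),interpolation=cv2.INTER_CUBIC))
pickle.dump(C,open('C%s.pkl'%sys.argv[1],'wb'))
cv2.imwrite('pics/%sc.png'%sys.argv[1],np.hstack(ims)); o=bot.get_obs(); print(o['ee_pos'],o['tcp_rot'],o['wrist_force'],o['time'],o['q'])
E
python3 look.py 4
```

```text
[0.51191152 0.09583963 0.09004454] [1.79762320e+02 1.23716288e-01 1.27454782e+02] [ 0.8672472  -0.26028374  0.29419334] 6.6 [ 1.06057680e+01  3.14322264e-01 -1.03748412e+01  7.90429034e+01
 -3.03290918e-03  6.31507221e+01]
```

View pics/4c.png

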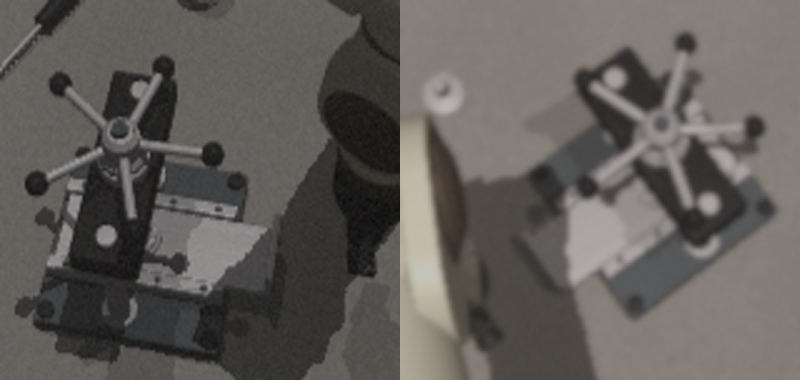

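>>> {"fn": "apply_moves", "kwargs": {
  "targets": [0, 0, 1.4, 0, 0, 1.4, 0, 0, 0, 2.8, 0, 0, 2.8, 0, 0, 0, 4.2, 0, 0, 4.2, 0, 0, 0, 5.6, 0, 0, 5.6, 0, 0, 0, 7, 0, 0, 7, 0]
}}

```text
time: 7.1
ee_pos: [0.5115, 0.0938, 0.2977]
tcp_rot: [-180.0, 0.0, 169.7]
wrist_force: [0.1, 0.8, 0.2]
opening: -0.0003
```

>>> {"fn": "apply_moves", "kwargs": {
  "targets": [0.2, -0.4, 0, 0, 0, 1.4, 0, 0.4, -0.8, 0, 0, 0, 2.8, 0, 0.6, -1.2, 0, 0, 0, 4.2, 0, 0.8, -1.6, 0, 0, 0, 5.6, 0, 1, -2, 0, 0, 0, 7, 0]
}}

```text
time: 7.6
ee_pos: [0.542, 0.0334, 0.2959]
tcp_rot: [-180.0, -0.0, -148.3]
wrist_force: [0.3, 0.6, 0.2]
opening: -0.0003
```

>>> {"fn": "apply_moves", "kwargs": {
  "targets": [0.2, -0.4, 0, 0, 0, 1.4, 0, 0.4, -0.8, 0, 0, 0, 2.8, 0, 0.6, -1.2, 0, 0, 0, 4.2, 0, 0.8, -1.6, 0, 0, 0, 5.6, 0, 1, -2, 0, 0, 0, 7, 0]
}}

```text
time: 8.1
ee_pos: [0.572, -0.0266, 0.2959]
tcp_rot: [180.0, -0.0, -106.3]
wrist_force: [-0.5, 0.6, -0.6]
opening: -0.0006
```

>>> {"fn": "apply_moves", "kwargs": {
  "targets": [0.2, -0.4, 0, 0, 0, 1.4, 0, 0.4, -0.8, 0, 0, 0, 2.8, 0, 0.6, -1.2, 0, 0, 0, 4.2, 0, 0.8, -1.6, 0, 0, 0, 5.6, 0, 1, -2, 0, 0, 0, 7, 0]
}}

```text
time: 8.6
ee_pos: [0.6021, -0.0866, 0.2959]
tcp_rot: [180.0, -0.0, -64.3]
wrist_force: [0.3, -1.0, 0.4]
opening: 0.0001
```

```bash
python3 look.py 5
```

```text
[ 0.60219627 -0.08716715  0.29534979] [ 1.79931429e+02 -1.01690061e-03 -6.45842570e+01] [0.00316598 0.24053299 0.36172663] 8.7 [-8.21810101e+00  1.57715201e+01  2.97516188e+01  1.04036628e+02
 -3.88272257e-02 -1.23633824e+02]
```

View pics/5c.png

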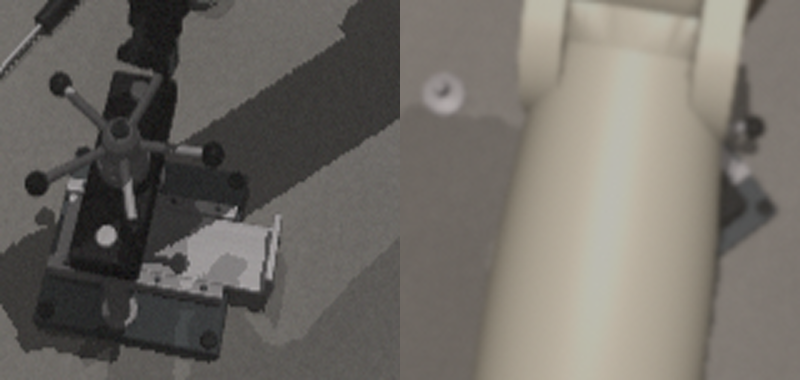

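>>> {"fn": "apply_moves", "kwargs": {
  "targets": [0.25, -0.9, 0, 0, 0, 0.8, 0, 0.5, -1.75, 0, 0, 0, 1.57, 0, 0.5, -1.75, -1, 0, 0, 1.57, 0, 0.5, -1.75, -2, 0, 0, 1.57, 0, 0.5, -1.75, -3, 0, 0, 1.57, 0]
}}

```text
time: 9.2
ee_pos: [0.6167, -0.1382, 0.205]
tcp_rot: [180.0, -0.0, -55.5]
wrist_force: [0.3, -0.4, 0.4]
opening: -0.0
```

>>> {"fn": "apply_moves", "kwargs": {
  "targets": [0, 0, -0.08, 0, 0, 0, 0, 0, 0, -0.08, 0, 0, 0, 0]
}}

```text
time: 9.4
ee_pos: [0.6165, -0.1381, 0.2041]
tcp_rot: [180.0, 0.0, -55.4]
wrist_force: [0.1, 0.2, 0.4]
opening: 0.0001
```

```bash
cat > plan.py <<'E'
from h import *
import sys
H=np.array([.653,-.095])
def P(phi,r=.055,b=.016):
    a=np.radians(phi); u=np.array([np.cos(a),np.sin(a)]); t=np.array([np.sin(a),-np.cos(a)])
    return H+r*u-b*t
def table(phi0,step,n=5,quiet=0):
    p0=P(phi0); out=[]
    for k in range(1,n+1):
        d=(P(phi0-step*k)-p0)/.03
        out+=[round(d[0],3),round(d[1],3),0,0,0,round(-step*k/6,3),0]
    print(phi0,'->',phi0-step*n,[float(x) if x else 0 for x in out])
def state():
    o=bot.get_obs(); F=np.array(o['wrist_force']); p=np.array(o['ee_pos'])
    yaw=o['tcp_rot'][2]; phi=yaw-90; a=np.radians(phi); t=np.array([np.sin(a),-np.cos(a)]); u=np.array([np.cos(a),np.sin(a)])
    q=p[:2]-H; r=q@u; b=-(q@t)
    # spoke angle assuming contact
    print('t',round(o['time'],2),'phi_yaw',round(phi%360,1),'r',round(r*1e3,1),'b',round(b*1e3,1),'z',round(p[2],4),'F',np.round(F,2),'Ft',round(-F[:2]@t,2),'Fr',round(F[:2]@u,2),'M',np.round(o['torque'],3),'Mt',round(float(np.array(o['torque'])[:2]@u),3), 'q6',round(o['q'][5],1))
    print('spoke angle',round((np.degrees(np.arctan2(q[1],q[0]))-np.degrees(np.arcsin(.016/np.hypot(*q))))%360,2))
if __name__=='__main__':
    state()
    if len(sys.argv)>1:
        a=list(map(float,sys.argv[1:])); 
        phi=a[0]
        for s in a[1:]: table(phi,s); phi-=5*s
E
python3 plan.py 215 3 4 5 5; python3 look.py 6
```

```text
t 9.4 phi_yaw 214.6 r 54.6 b 14.6 z 0.2041 F [0.1  0.24 0.38] Ft -0.14 Fr -0.22 M [-0.006  0.03  -0.009] Mt -0.012 q6 -137.3
spoke angle 213.23
215.0 -> 200.0 [-0.076, 0.065, 0, 0, 0, -0.5, 0, -0.149, 0.133, 0, 0, 0, -1.0, 0, -0.218, 0.205, 0, 0, 0, -1.5, 0, -0.283, 0.281, 0, 0, 0, -2.0, 0, -0.344, 0.36, 0, 0, 0, -2.5, 0]
200.0 -> 180.0 [-0.075, 0.11, 0, 0, 0, -0.667, 0, -0.142, 0.225, 0, 0, 0, -1.333, 0, -0.201, 0.345, 0, 0, 0, -2.0, 0, -0.251, 0.468, 0, 0, 0, -2.667, 0, -0.293, 0.595, 0, 0, 0, -3.333, 0]
180.0 -> 155.0 [-0.04, 0.162, 0, 0, 0, -0.833, 0, -0.065, 0.326, 0, 0, 0, -1.667, 0, -0.076, 0.493, 0, 0, 0, -2.5, 0, -0.072, 0.659, 0, 0, 0, -3.333, 0, -0.054, 0.825, 0, 0, 0, -4.167, 0]
155.0 -> 130.0 [0.033, 0.163, 0, 0, 0, -0.833, 0, 0.079, 0.323, 0, 0, 0, -1.667, 0, 0.14, 0.478, 0, 0, 0, -2.5, 0, 0.213, 0.628, 0, 0, 0, -3.333, 0, 0.3, 0.77, 0, 0, 0, -4.167, 0]
[ 0.61739391 -0.13841189  0.2060452 ] [-1.79905445e+02 -1.04948653e-01 -5.52896432e+01] [ 0.29036904  0.50816146 -0.05788831] 9.5 [-1.26353496e+01  1.61111394e+01  2.00601359e+01  9.38077434e+01
 -1.56904740e-03 -1.37345795e+02]
```

View pics/6c.png

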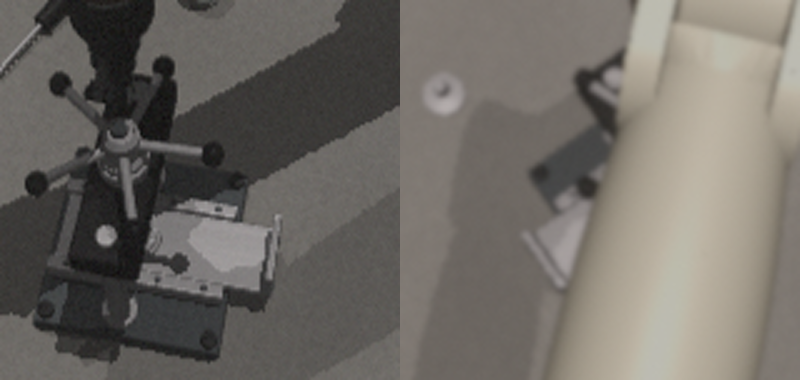

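>>> {"fn": "apply_moves", "kwargs": {
  "targets": [-0.076, 0.065, 0, 0, 0, -0.5, 0, -0.149, 0.133, 0, 0, 0, -1.0, 0, -0.218, 0.205, 0, 0, 0, -1.5, 0, -0.283, 0.281, 0, 0, 0, -2.0, 0, -0.344, 0.36, 0, 0, 0, -2.5, 0]
}}

```text
time: 10.0
ee_pos: [0.6074, -0.128, 0.2062]
tcp_rot: [-179.8, -0.1, -70.4]
wrist_force: [2.4, -3.1, 0.0]
opening: -0.0
```

```bash
python3 plan.py
```

```text
t 10.0 phi_yaw 199.6 r 54.0 b 15.8 z 0.2062 F [ 2.44 -3.13  0.02] Ft 3.77 Fr -1.25 M [-0.71  -0.343  0.035] Mt 0.784 q6 -121.5
spoke angle 199.4
```

>>> {"fn": "apply_moves", "kwargs": {
  "targets": [-0.075, 0.11, 0, 0, 0, -0.667, 0, -0.142, 0.225, 0, 0, 0, -1.333, 0, -0.201, 0.345, 0, 0, 0, -2.0, 0, -0.251, 0.468, 0, 0, 0, -2.667, 0, -0.293, 0.595, 0, 0, 0, -3.333, 0]
}}

```text
time: 10.5
ee_pos: [0.5985, -0.1106, 0.2062]
tcp_rot: [-179.8, -0.1, -90.5]
wrist_force: [0.2, -5.0, -0.2]
opening: 0.0003
```

```bash
python3 plan.py
```

```text
t 10.5 phi_yaw 179.5 r 54.3 b 16.0 z 0.2062 F [ 0.16 -4.98 -0.2 ] Ft 4.98 Fr -0.2 M [-0.724 -0.129  0.031] Mt 0.723 q6 -100.0
spoke angle 179.55
```

>>> {"fn": "apply_moves", "kwargs": {
  "targets": [-0.04, 0.162, 0, 0, 0, -0.833, 0, -0.065, 0.326, 0, 0, 0, -1.667, 0, -0.076, 0.493, 0, 0, 0, -2.5, 0, -0.072, 0.659, 0, 0, 0, -3.333, 0, -0.054, 0.825, 0, 0, 0, -4.167, 0]
}}

```text
time: 11.0
ee_pos: [0.5966, -0.0857, 0.2061]
tcp_rot: [-179.8, -0.0, -115.5]
wrist_force: [-0.7, -3.3, 0.1]
opening: 0.0003
```

```bash
python3 plan.py
```

```text
t 11.0 phi_yaw 154.5 r 54.9 b 15.9 z 0.2061 F [-0.72 -3.28  0.08] Ft 3.28 Fr -0.76 M [-0.66   0.293  0.02 ] Mt 0.722 q6 -72.6
spoke angle 154.37
```

>>> {"fn": "apply_moves", "kwargs": {
  "targets": [0.033, 0.163, 0, 0, 0, -0.833, 0, 0.079, 0.323, 0, 0, 0, -1.667, 0, 0.14, 0.478, 0, 0, 0, -2.5, 0, 0.213, 0.628, 0, 0, 0, -3.333, 0, 0.3, 0.77, 0, 0, 0, -4.167, 0]
}}

```text
time: 11.5
ee_pos: [0.6054, -0.0623, 0.2061]
tcp_rot: [-179.9, 0.0, -140.5]
wrist_force: [-3.3, -2.2, 0.7]
opening: 0.0006
```

```bash
python3 plan.py 130 2 2 2 2 2 2 2 2 2 2 2 2 2 2 2
```

```text
t 11.5 phi_yaw 129.5 r 55.5 b 15.9 z 0.2061 F [-3.33 -2.17  0.66] Ft 3.95 Fr 0.44 M [-0.431  0.606  0.009] Mt 0.742 q6 -45.3
spoke angle 129.44
130.0 -> 120.0 [0.038, 0.055, 0, 0, 0, -0.333, 0, 0.078, 0.108, 0, 0, 0, -0.667, 0, 0.12, 0.16, 0, 0, 0, -1.0, 0, 0.163, 0.211, 0, 0, 0, -1.333, 0, 0.208, 0.259, 0, 0, 0, -1.667, 0]
120.0 -> 110.0 [0.047, 0.047, 0, 0, 0, -0.333, 0, 0.096, 0.093, 0, 0, 0, -0.667, 0, 0.146, 0.137, 0, 0, 0, -1.0, 0, 0.197, 0.179, 0, 0, 0, -1.333, 0, 0.25, 0.219, 0, 0, 0, -1.667, 0]
110.0 -> 100.0 [0.054, 0.038, 0, 0, 0, -0.333, 0, 0.11, 0.075, 0, 0, 0, -0.667, 0, 0.167, 0.109, 0, 0, 0, -1.0, 0, 0.225, 0.142, 0, 0, 0, -1.333, 0, 0.285, 0.173, 0, 0, 0, -1.667, 0]
100.0 -> 90.0 [0.06, 0.028, 0, 0, 0, -0.333, 0, 0.122, 0.055, 0, 0, 0, -0.667, 0, 0.184, 0.079, 0, 0, 0, -1.0, 0, 0.247, 0.101, 0, 0, 0, -1.333, 0, 0.31, 0.12, 0, 0, 0, -1.667, 0]
90.0 -> 80.0 [0.064, 0.017, 0, 0, 0, -0.333, 0, 0.129, 0.033, 0, 0, 0, -0.667, 0, 0.195, 0.046, 0, 0, 0, -1.0, 0, 0.26, 0.056, 0, 0, 0, -1.333, 0, 0.326, 0.065, 0, 0, 0, -1.667, 0]
80.0 -> 70.0 [0.066, 0.006, 0, 0, 0, -0.333, 0,
[... 1099 characters left out ...]
0.333, 0, 0.075, -0.11, 0, 0, 0, -0.667, 0, 0.109, -0.167, 0, 0, 0, -1.0, 0, 0.142, -0.225, 0, 0, 0, -1.333, 0, 0.173, -0.285, 0, 0, 0, -1.667, 0]
10.0 -> 0.0 [0.028, -0.06, 0, 0, 0, -0.333, 0, 0.055, -0.122, 0, 0, 0, -0.667, 0, 0.079, -0.184, 0, 0, 0, -1.0, 0, 0.101, -0.247, 0, 0, 0, -1.333, 0, 0.12, -0.31, 0, 0, 0, -1.667, 0]
0.0 -> -10.0 [0.017, -0.064, 0, 0, 0, -0.333, 0, 0.033, -0.129, 0, 0, 0, -0.667, 0, 0.046, -0.195, 0, 0, 0, -1.0, 0, 0.056, -0.26, 0, 0, 0, -1.333, 0, 0.065, -0.326, 0, 0, 0, -1.667, 0]
-10.0 -> -20.0 [0.006, -0.066, 0, 0, 0, -0.333, 0, 0.01, -0.133, 0, 0, 0, -0.667, 0, 0.011, -0.2, 0, 0, 0, -1.0, 0, 0.01, -0.266, 0, 0, 0, -1.333, 0, 0.007, -0.333, 0, 0, 0, -1.667, 0]
```

>>> {"fn": "apply_moves", "kwargs": {
  "targets": [0.04, 0.055, 0, 0, 0, -0.33, 0, 0.08, 0.11, 0, 0, 0, -0.67, 0, 0.12, 0.16, 0, 0, 0, -1.0, 0, 0.16, 0.21, 0, 0, 0, -1.33, 0, 0.208, 0.26, 0, 0, 0, -1.67, 0]
}}

```text
time: 12.0
ee_pos: [0.6115, -0.0545, 0.2061]
tcp_rot: [-179.9, 0.1, -150.4]
wrist_force: [-3.6, -1.3, 0.7]
opening: 0.0
```

```bash
python3 plan.py
```

```text
t 12.0 phi_yaw 119.6 r 55.7 b 16.0 z 0.2061 F [-3.58 -1.26  0.71] Ft 3.74 Fr 0.68 M [-0.192  0.737  0.056] Mt 0.736 q6 -34.7
spoke angle 119.62
```

>>> {"fn": "apply_moves", "kwargs": {
  "targets": [0.05, 0.05, 0, 0, 0, -0.33, 0, 0.1, 0.09, 0, 0, 0, -0.67, 0, 0.15, 0.14, 0, 0, 0, -1.0, 0, 0.2, 0.18, 0, 0, 0, -1.33, 0, 0.25, 0.22, 0, 0, 0, -1.67, 0]
}}

```text
time: 12.5
ee_pos: [0.619, -0.0477, 0.2061]
tcp_rot: [-179.9, 0.1, -160.4]
wrist_force: [-3.4, -0.1, 0.2]
opening: 0.0
```

```bash
python3 plan.py
```

```text
t 12.5 phi_yaw 109.6 r 55.9 b 16.2 z 0.2061 F [-3.45 -0.14  0.24] Ft 3.29 Fr 1.03 M [-0.099  0.754  0.034] Mt 0.744 q6 -24.0
spoke angle 109.75
```

>>> {"fn": "apply_moves", "kwargs": {
  "targets": [0.055, 0.04, 0, 0, 0, -0.33, 0, 0.11, 0.075, 0, 0, 0, -0.67, 0, 0.17, 0.11, 0, 0, 0, -1.0, 0, 0.225, 0.14, 0, 0, 0, -1.33, 0, 0.285, 0.17, 0, 0, 0, -1.67, 0]
}}

```text
time: 13.0
ee_pos: [0.6275, -0.0424, 0.206]
tcp_rot: [-180.0, 0.1, -170.4]
wrist_force: [-4.1, 0.8, 0.6]
opening: -0.0002
```

```bash
python3 plan.py
```

```text
t 13.0 phi_yaw 99.6 r 56.1 b 16.3 z 0.206 F [-4.07  0.75  0.63] Ft 3.89 Fr 1.42 M [0.099 0.777 0.003] Mt 0.749 q6 -13.5
spoke angle 99.94
```

>>> {"fn": "apply_moves", "kwargs": {
  "targets": [0.06, 0.028, 0, 0, 0, -0.33, 0, 0.12, 0.055, 0, 0, 0, -0.67, 0, 0.185, 0.08, 0, 0, 0, -1.0, 0, 0.25, 0.1, 0, 0, 0, -1.33, 0, 0.31, 0.12, 0, 0, 0, -1.67, 0]
}}

```text
time: 13.5
ee_pos: [0.6369, -0.0386, 0.2061]
tcp_rot: [180.0, 0.1, 179.6]
wrist_force: [-4.0, 1.6, 0.9]
opening: -0.0001
```

```bash
python3 plan.py
```

```text
t 13.5 phi_yaw 89.6 r 56.3 b 16.5 z 0.2061 F [-3.97  1.62  0.93] Ft 3.98 Fr 1.59 M [0.246 0.738 0.018] Mt 0.74 q6 -3.1
spoke angle 90.09
```

>>> {"fn": "apply_moves", "kwargs": {
  "targets": [0.065, 0.017, 0, 0, 0, -0.33, 0, 0.13, 0.033, 0, 0, 0, -0.67, 0, 0.195, 0.046, 0, 0, 0, -1.0, 0, 0.26, 0.056, 0, 0, 0, -1.33, 0, 0.326, 0.065, 0, 0, 0, -1.67, 0]
}}

```text
time: 14.0
ee_pos: [0.6467, -0.0365, 0.2061]
tcp_rot: [180.0, 0.1, 169.6]
wrist_force: [-3.2, 1.4, 0.4]
opening: 0.0
```

```bash
python3 plan.py
```

```text
t 14.0 phi_yaw 79.6 r 56.4 b 16.8 z 0.2061 F [-3.18  1.42  0.36] Ft 3.38 Fr 0.82 M [0.394 0.669 0.028] Mt 0.729 q6 7.2
spoke angle 80.35
```

>>> {"fn": "apply_moves", "kwargs": {
  "targets": [0.066, 0.006, 0, 0, 0, -0.33, 0, 0.133, 0.01, 0, 0, 0, -0.67, 0, 0.2, 0.01, 0, 0, 0, -1.0, 0, 0.266, 0.01, 0, 0, 0, -1.33, 0, 0.333, 0.007, 0, 0, 0, -1.67, 0]
}}

```text
time: 14.5
ee_pos: [0.6568, -0.0362, 0.2061]
tcp_rot: [179.9, 0.1, 159.5]
wrist_force: [-3.9, 2.8, 0.7]
opening: 0.0003
```

```bash
python3 plan.py
```

```text
t 14.5 phi_yaw 69.5 r 56.4 b 17.0 z 0.2061 F [-3.88  2.78  0.7 ] Ft 4.6 Fr 1.25 M [ 0.542  0.641 -0.047] Mt 0.79 q6 17.3
spoke angle 70.57
```

>>> {"fn": "apply_moves", "kwargs": {
  "targets": [0.033, -0.003, 0, 0, 0, -0.17, 0, 0.066, -0.006, 0, 0, 0, -0.33, 0, 0.1, -0.01, 0, 0, 0, -0.5, 0, 0.133, -0.013, 0, 0, 0, -0.67, 0, 0.165, -0.018, 0, 0, 0, -0.83, 0]
}}

```text
time: 15.0
ee_pos: [0.6616, -0.0369, 0.2055]
tcp_rot: [179.9, 0.1, 154.7]
wrist_force: [-3.8, 3.9, 3.5]
opening: 0.0002
```

```bash
python3 plan.py
```

```text
t 15.0 phi_yaw 64.7 r 56.2 b 17.1 z 0.2055 F [-3.78  3.9   3.47] Ft 5.09 Fr 1.91 M [0.78  0.816 0.068] Mt 1.072 q6 22.1
spoke angle 65.82
```

>>> {"fn": "apply_moves", "kwargs": {
  "targets": [0.033, -0.006, 0, 0, 0, -0.17, 0, 0.065, -0.012, 0, 0, 0, -0.33, 0, 0.097, -0.019, 0, 0, 0, -0.5, 0, 0.13, -0.027, 0, 0, 0, -0.67, 0, 0.162, -0.035, 0, 0, 0, -0.83, 0]
}}

```text
time: 15.5
ee_pos: [0.6663, -0.0377, 0.2056]
tcp_rot: [179.9, 0.0, 149.7]
wrist_force: [-5.4, 5.1, 3.9]
opening: 0.0
```

```bash
python3 plan.py
```

```text
t 15.5 phi_yaw 59.7 r 56.2 b 17.5 z 0.2056 F [-5.4   5.05  3.93] Ft 7.21 Fr 1.64 M [0.973 1.02  0.108] Mt 1.372 q6 27.1
spoke angle 61.16
```

```bash
python3 plan.py 61 -2
```

```text
t 15.5 phi_yaw 59.7 r 56.2 b 17.5 z 0.2056 F [-5.4   5.05  3.93] Ft 7.21 Fr 1.64 M [0.973 1.02  0.108] Mt 1.372 q6 27.1
spoke angle 61.16
61.0 -> 71.0 [-0.065, 0.014, 0, 0, 0, 0.333, 0, -0.131, 0.025, 0, 0, 0, 0.667, 0, -0.197, 0.034, 0, 0, 0, 1.0, 0, -0.263, 0.041, 0, 0, 0, 1.333, 0, -0.33, 0.045, 0, 0, 0, 1.667, 0]
```

>>> {"fn": "apply_moves", "kwargs": {
  "targets": [-0.07, 0.014, 0, 0, 0, 0, 0, -0.2, 0.05, 0, 0, 0, 0, 0, -0.4, 0.1, 0, 0, 0, 0, 0, -0.5, 0.15, 0.5, 0, 0, 0, 0, -0.5, 0.15, 1.5, 0, 0, 0, 0]
}}

```text
time: 16.0
ee_pos: [0.6501, -0.0338, 0.2485]
tcp_rot: [-179.9, -0.2, 149.7]
wrist_force: [0.3, -0.1, 0.9]
opening: -0.0002
```

>>> {"fn": "apply_moves", "kwargs": {
  "targets": [0, 0, 1.2, 0, 0, 0, 0, 0, 0, 2.4, 0, 0, 0, 0, -1.2, 1, 3.5, 0, 0, 0, 0, -2.4, 2, 3.5, 0, 0, 0, 0, -3.6, 3, 3.5, 0, 0, 0, 0]
}}

```text
time: 16.5
ee_pos: [0.5424, 0.0566, 0.3559]
tcp_rot: [179.9, 0.1, 149.6]
wrist_force: [-0.2, 0.7, 0.5]
opening: -0.0002
```

>>> {"fn": "apply_moves", "kwargs": {
  "targets": [-1, 1, 0, 0, 0, 0, 0, -2, 2, 0, 0, 0, 0, 0, -3, 3, 0, 0, 0, 0, 0, -4, 4, 0, 0, 0, 0, 0, -4, 4.7, 0, 0, 0, 0, 0]
}}

```text
time: 17.0
ee_pos: [0.4202, 0.1981, 0.3569]
tcp_rot: [179.8, 0.1, 149.8]
wrist_force: [-0.1, 0.6, -0.3]
opening: -0.0003
```

```bash
python3 look.py 7; python3 plan.py|head -1
```

```text
[0.42234878 0.19874241 0.355327  ] [1.79884674e+02 6.42678612e-02 1.49885578e+02] [-0.4265082  -0.13254813  0.08013538] 17.1 [ 2.51922025e+01 -1.67547067e+00  1.75242252e+01  1.09068294e+02
  1.27998985e-02  5.53065750e+01]
t 17.1 phi_yaw 59.9 r 138.4 b 346.9 z 0.3553 F [-0.43 -0.13  0.08] Ft 0.3 Fr -0.33 M [-0.015  0.023  0.02 ] Mt 0.013 q6 55.3
```

View pics/7c.png

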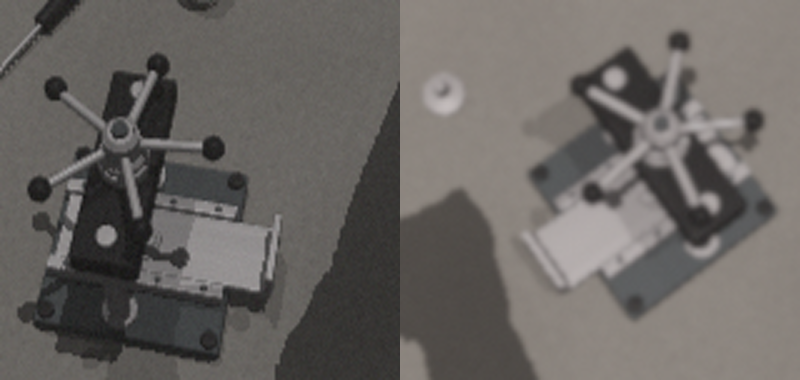

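View pics/scene7.png

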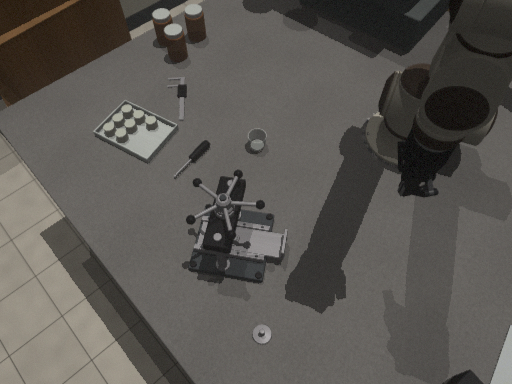

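```bash
python3 - <<'E'
import pickle
from h import *
for k,pts in (('4',[(588,188),(686,43),(754,128)]),('7',[(593,192),(679,41),(753,120)])):
    c=pickle.load(open('C%s.pkl'%k,'rb'))['top']
    for x,y in pts:
        p=atz(c,165+(x-400)*135/400,115+y*125/380,.222); print(k,np.degrees(np.arctan2(p[1]+.095,p[0]-.653))%72)
E
```

```text
4 58.19905959864522
4 56.911084106567415
4 55.78819879629451
7 62.05474054440296
7 61.493085662671845
7 60.82586221276027
```

Measured in the top image, the wheel's spokes sit at about 61° (mod 72°). That matches where I released it, so it has not sprung back.

```bash
python3 -c "
from workcell import bot
print(bot.job_done())"
```

```text
the job is handed in; nothing more can be done
None
```

I pushed the slide home, wound the star wheel to a preload of about 38 N and let go of it. The job was handed in at about 17 s of the 72 s allowed.

- **Slide:** I pushed it slowly with the shut fingers until the force rose sharply at the stop, reaching about 42 N on the wrist sensor. The fingers stopped 166 mm from the wheel's axis, which is where the geometry puts the stop. The slide stayed there in the later pictures.
- **Wheel:** I pushed one spoke clockwise about 140°, with the fingers 55 mm out. The disc touched the specimen after about 130°.
- **Preload:** The wrist moment and force both give about 38 N, and the wheel angle since touch gives about 36 N.
- **Release:** I backed the fingers off the spoke, raised them and moved clear. The wrist force then read near zero, and the top picture shows the wheel still at the angle where I left it, so it has not sprung back.
- **Bystanders:** The cup, spare indenter and screwdriver look unmoved in the last picture. I did not measure their positions.

**Not checked:** I could not see the specimen under the crosshead. That it stands upright in its recess is inferred from the slow push and the load rising at the expected rate.

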